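Square up template blanks and hold them in a ratchet clamp

ROBOT

A 6-joint arm with a two-finger parallel gripper is mounted at the origin on the work surface. World frame = base frame: x ahead of the robot, y to its left, z up, the work surface at z = 0. Lengths are in m, angles in degrees, forces in N, time in s.
With the tool pointing down it reaches from about 0.4 to 0.825 m from the base axis. Payload 7 kg.
Tool frame: the origin (TCP) lies at the very end of the fingers, on their centre line; the grasp point (between the pads) lies 19 mm behind it; z points along the fingers, y is the line along which they close (so a half turn about z gives the same grasp; the last joint's range is limited). The gripper opens to 88 mm and grips with 3 to 60 N. Pads are 19 mm wide; open, the fingers measure 130 mm over their backs; the gripper's body (78 mm by 193 mm) begins 47 mm behind the grasp point.
Start: joints at [83.944, 20.546, 0.682, 0, -70.136, -16.507], TCP at [0.259, 0.623, 0.227] pointing down, gripper open.
Joint ranges: [-176.03, 176.03], [-82.01, 121.73], [-58.28, 71.71], [-173.87, 95.51], [-174.79, -0.11], [-173.66, 173.66]. Speed limits (degrees/s): [136.94, 136.94, 172.46, 180, 180, 180].

INTERFACE

Orientations are given as [roll, pitch, yaw] about the fixed x, y, z axes, in that order (R = Rz(yaw) Ry(pitch) Rx(roll)).
In Python, from plant import r gives the robot as it stands. The module is installed in compiled form; this text tells all that it offers.
- The arm moves only by the tool jog_arm, never from a script. Its arguments are lists of equal length, an entry for each row: "travel": the shift along the tool's x, y, z each as a share of 50 cm, from -1 to 1, a list of three; "dr": the turn, a rotation vector about the tool's x, y, z each as a share of 360 degrees, from -1 to 1, a list of three; "claw": the opening, from 0 (shut) to 1 (fully open). A call has exactly 10 rows; each row is the pose to reach, as a shift and turn from the pose commanded when the call began, along the tool's axes at that moment, turning the shorter way round; what a row does not reach only later rows make up. A row lasts 1/8 s, in which the tool goes at most 62.5 mm and 10.7 degrees, less where a joint would pass 70% of its speed; a pose out of reach is approached as far as the arm can. A call with a number of a shift or a turn outside -1 to 1 is refused whole. A call with a gripper value outside its range is refused whole. The fingers move at their own pace and stop on an object; "newtons" is the grip in N (left out, the last holds). Time passes only in rows, so rows that repeat a pose let the fingers close, or fill a call up. It gives the time, the measured TCP pose, the force, the opening and the grip force at its end, in the units of the state.
- r.get_state(): the state, without advancing time (a new reading comes with each control period).
- r.capture(name): name is "scene" or "top" or "wrist"; returns a dict with "pixels" (400x640x3 uint8, red, green, blue), "range_z" (400x640 float32, m along the optical axis (not along the pixel's ray), 0 where there is no reading), "fx", "fy", "cx", "cy" (pixels), "dist_coeffs" ([k1, k2, p1, p2, k3] as OpenCV has them; the pictures are not rectified), "position" and "attitude" of the camera in the world; the wrist camera has in their place "hand_eye" (4x4, takes a point from camera to tool coordinates, whose origin is the TCP and whose axes are the flange's). Camera axes: x right, y up, looking along -z (the intrinsics and any distortion apply to the point x, -y, -z); pixel columns grow to the right and rows downward; lengths in m; the calibration is good to about 2 mm. A picture is of the moment at which its call begins: read the wrist's pose just before it.
- r.close_job(): hands the job in; it is judged then, once.
Trained networks look in the newest picture that a camera, given by its name, has taken for a name from the list of things; names that differ only in an ending like _2 or _b are one class to them, and where a whole thing is asked for, a point or a joint stands for the part that bears it (a point fixed in the world has none). Each returns a list of dicts, best first, with "conf" (0 to 1); they miss things now and then, are a little off and sometimes report something else, mostly with a low value. They report only what shows in the picture. A call takes as long as a camera call.
- r.boxes_of(name, camera): "extent" ([left, top, right, bottom] in pixels, round what is visible of it).
- r.regions_of(name, camera): "pixels" (400x640 bool, what is visible of it) and "extent" ([left, top, right, bottom] in pixels, round what is visible of it).
- r.tip_of(name, camera): "at" ([column, row] in pixels: a listed point, or the origin of a listed thing).
The state is a dict: "time_s": time; "joints": joint angles; "qd": joint speeds; "joint_torque": joint torques, N m; "tcp_pos": TCP position; "eef_rot": TCP orientation; "contact_force": force on the tool from outside, world axes, zero at the start; "moment": the same for the moment, N m; "gripper_width": finger opening in m; "gripper_force": force on a finger pad.
Only numpy, scipy, OpenCV 4.12 (cv2) and the standard library are available. Lean on these libraries where they do the work, as an engineer would, in place of code of your own. Each camera call takes 0.05 s, during which the arm holds its last target. There are 200 camera calls.

TASK

On the bench stands a small one-hand ratchet clamp with three thin template blanks on edge in its slot: first tap their sticking-out edges in until all three are flush against the brass side stop. Then pump the orange trigger towards the black handle, stroke by stroke, until the jaw's sprung rubber foot meets the blanks and is pressed about halfway into its socket, never down to its bottom; move the jaw only by the trigger, and leave the glue jar, hammer and awl alone. The pressure lasts only while the trigger is squeezed, so finish with the gripper still holding the trigger and the blanks gripped.

Things in the scene. Friction and masses are not known exactly. Their poses are not given: they have to be found in the camera images.
- clamp: Bench clamp, fixed to the bench: plywood base 300 x 120 x 12 mm carrying all its parts. Origin on the bench top, z up, x = the way the jaw travels (roughly to the robot's left), y = away from the brass stop. In this frame (mm): blue cheek plates x -80..0, y -19..19, top z 107; black fixed handle x -120..-95, y -14..14, top z 150.
- stack_seat (a point): Floor of the slot that holds the blanks, clamp frame (102.5, 0, 12) mm, where the middle of the stack's lower side is when flush. Clamp frame (mm): steel anvil behind the slot, front face x 110, y -35..35, top z 75; aluminium lip before it x 85..93, y -30..30, top z 34; brass side stop x 88..118, y -50..-40, top z 62.
- blank_a: Yellow template blank nearest the jaw: plate 5 thick (x) x 80 wide (y) x 70 tall (z) mm, 35 g, on edge in the slot, axes parallel to the clamp's. Origin: centre of its lower edge. Flush when its origin has y = 0 in the clamp's frame (free edge then at y = +40 mm); at the start it sticks out 5 to 18 mm towards +y. Slides freely along the slot; x about 96 mm.
- blank_b: Red template blank, same size, the middle one; x about 102 mm in the clamp's frame. Sticks out 5 to 18 mm at the start.
- blank_c: White template blank, same size, next to the anvil; x about 107 mm in the clamp's frame. Sticks out 5 to 18 mm at the start.
- trigger: Trigger, a lever standing up between the cheeks. Origin on its hinge, clamp frame (-40, 0, 94) mm; z points up along the lever, y along the hinge (the clamp's y). Let go, it leans 0.35 rad from vertical towards the jaw (clamp +x); squeezed towards the black handle it turns 0.5 rad to its stop. A spring brings it back (1 to 2.5 N at the pad). 2 to 8 N at the pad pump it.
- trigger_grip (a point): Middle of the trigger's orange pad, 68 mm from its hinge, about 158 mm above the bench. Pad 14 (x) x 22 (y) x 45 mm: pinch it across its 22 mm width from above, or pull its front. A squeeze drives the jaw 27 mm per rad once the pawl has caught a tooth (5 mm apart, so up to 5 mm lost first): a long stroke gains 5 or 10 mm, one under 0.2 rad may gain none. On the way back the jaw stays.
- jaw: The moving jaw: toothed steel rod 10 mm wide with an orange round socket 26 mm across at its front, axis 50 mm above the bench. Slides along the clamp's x; its origin starts at x = 0 to 14 mm in the clamp's frame, y 0. Friction of 3 N holds it; a stronger push of the foot's spring drives it back as soon as the trigger is let go.
- foot_face (a point): Centre of the front face of the black rubber foot, a disc 22 mm across and 6 thick on a white shank, sprung in the jaw's socket. With the foot out it lies 58 mm in front of the jaw's origin; 22 to 36 mm of gap to the nearest blank at the start.
- foot (a joint): How far the foot is pressed into the jaw's socket (m): 0 fully out, 0.006 half way, 0.012 at the bottom. Spring: 1 N at first, then 1.2 N per mm.
- glue: Amber glue jar, 52 mm across, 110 tall, loose; origin under its centre. To be left alone.
- hammer: Hammer 240 mm long, lying on the bench to the left of the clamp, loose. To be left alone.
- awl: Awl 150 mm long, lying on the bench to the right of the clamp, loose. To be left alone.

How it is judged (in metres and radians):
On the way, in this order (a step that is already met when the one before it is completed fails the run):
1. all three blanks are flush against the side stop, before the jaw grips them (y of blank_a in the frame of clamp between -0.003 and 0.003 m and x of each of blank_a, blank_b, blank_c in the frame of clamp above 0.09 m and z of each of blank_a, blank_b, blank_c in the frame of clamp below 0.018 m and angle between each of blank_a, blank_b, blank_c's own z axis and vertical below 0.12 rad and y of blank_b in the frame of clamp between -0.003 and 0.003 m and y of blank_c in the frame of clamp between -0.003 and 0.003 m and value of joint foot below 0.001 m), for 0.2 s.
2. the jaw, driven by the held trigger, meets the blanks (contact force between jaw and blank_a above 1 N and contact force between the fingers and trigger above 0.5 N), for 0.1 s.
At the end, for the whole second after the job is handed in: All three blanks stand upright in the slot, flush with the side stop within 3.5 mm; the foot presses on the yellow blank and is 3 to 9 mm into its socket; the gripper still holds the trigger (over 0.5 N) (y of blank_a in the frame of clamp between -0.0035 and 0.0035 m and x of each of blank_a, blank_b, blank_c in the frame of clamp above 0.09 m and z of each of blank_a, blank_b, blank_c in the frame of clamp below 0.018 m and angle between each of blank_a, blank_b, blank_c's own z axis and vertical below 0.12 rad and y of blank_b in the frame of clamp between -0.0035 and 0.0035 m and y of blank_c in the frame of clamp between -0.0035 and 0.0035 m and value of joint foot between 0.003 and 0.009 m and contact force between jaw and blank_a above 2 N and contact force between the fingers and trigger above 0.5 N); the arm keeps its last pose, push and grip.
It fails at once if the foot was pressed to the bottom of its socket (over 10.5 mm): blanks crushed (value of joint foot above 0.0105 m).
It fails at once if the jaw was pushed by the fingers instead of the trigger (contact force between the fingers and jaw above 5 N).
It fails at once if the glue was disturbed (over 20 mm) (distance of glue from where it was at the start of the episode above 0.02 m).
It fails at once if the hammer was disturbed (over 20 mm) (distance of hammer from where it was at the start of the episode above 0.02 m).
It fails at once if the awl was disturbed (over 20 mm) (distance of awl from where it was at the start of the episode above 0.02 m).
It also fails if it takes over 67 s, if anything falls off the work surface, if the arm or the gripper's body presses on something with over 40 N, if the wrist force passes 120 N, or if a joint passes its speed limit or range.

## Working session

There is one attempt and no reset: what is moved stays moved. The work goes in short steps, Python scripts to look and compute and a tool call to move; the robot and the scene stay as the last step left them, time stands still between calls to the robot, and variables do not carry over. Pictures are saved under pics/ and viewed, at most 10 in all, crops included, and the job is handed in when it is done.

Besides the shell and the picture viewer there is one more tool, called after "Call:" as name(argument=value, ...) on one line, values as JSON. jog_arm: Moves the arm, as the interface text tells. Its arguments: {"type":"object","properties":{"travel":{"type":"array"},"dr":{"type":"array"},"claw":{"type":"array"},"newtons":{"type":"number"}},"required":["travel","dr","claw"]}

```bash
mkdir -p pics; cat > h.py <<'E'
import numpy as np, cv2
from scipy.spatial.transform import Rotation as R
from plant import r
def cap(n):
    s=r.get_state(); c=r.capture(n); c['s']=s
    if 'hand_eye' in c:
        T=np.eye(4); T[:3,:3]=R.from_euler('xyz',s['eef_rot'],degrees=True).as_matrix(); T[:3,3]=s['tcp_pos']
        c['T']=T@np.array(c['hand_eye'])
    else:
        T=np.eye(4); a=np.array(c['attitude'],float)
        T[:3,:3]=a if a.shape==(3,3) else (R.from_euler('xyz',a,degrees=True).as_matrix() if a.size==3 else R.from_quat(a).as_matrix())
        T[:3,3]=c['position']; c['T']=T
    return c
def pts(c,uv,z=None):
    uv=np.array(uv,float).reshape(-1,2)
    K=np.array([[c['fx'],0,c['cx']],[0,c['fy'],c['cy']],[0,0,1]])
    n=cv2.undistortPoints(uv[:,None],K,np.array(c['dist_coeffs'],float))[:,0]
    d=c['range_z'][uv[:,1].astype(int),uv[:,0].astype(int)]
    ray=np.c_[n[:,0],-n[:,1],-np.ones(len(n))]
    if z is not None:
        w=ray@c['T'][:3,:3].T; o=c['T'][:3,3]; return o+w*((z-o[2])/w[:,2])[:,None]
    return (ray*d[:,None])@c['T'][:3,:3].T+c['T'][:3,3]
def cloud(c):
    v,u=np.nonzero(c['range_z']>0); return pts(c,np.c_[u,v]),c['pixels'][v,u]
def save(c,n): cv2.imwrite('pics/'+n,c['pixels'][:,:,::-1])
E
python3 - <<'E'
from h import *
print(r.get_state())
for n in ['scene','top']:
    c=cap(n); save(c,n+'0.png'); print(n,c['position'],c['attitude'])
    for o in ['clamp','blank_a','trigger','glue','hammer','awl','jaw']:
        b=r.boxes_of(o,n)[:3]; print(o,[(np.round(x['extent']),round(x['conf'],2)) for x in b])
    for o in ['trigger_grip','foot_face','stack_seat','clamp','jaw','glue']:
        t=r.tip_of(o,n)[:1]
        for x in t: print(o,x['at'],x['conf'],pts(c,x['at'])[0].round(4))
E
```

```text
{'time_s': 0.0, 'joints': array([ 8.39445943e+01,  2.05922141e+01,  6.33239408e-01, -1.96730880e-02,
       -7.01363991e+01, -1.65060290e+01]), 'qd': array([ 0.08983921,  0.06536681,  0.03219635,  0.0124311 ,  0.00734276,
       -0.10831037]), 'joint_torque': array([-1.16601212e-03, -5.82713556e+01,  2.93051666e+01,  6.99746400e+00,
        6.97832205e-03, -1.57311024e-04]), 'tcp_pos': array([0.25882831, 0.62286612, 0.22561125]), 'eef_rot': array([ 1.79903302e+02, -9.36810415e-03, -2.25681268e+01]), 'contact_force': array([0.16941341, 0.22752108, 0.17358018]), 'moment': array([-0.00368276, -0.02266789, -0.03261822]), 'gripper_force': 0.0, 'gripper_width': 0.0876111593247377}
scene [ 1.30989113 -0.20985754  0.88135363] [41.87356193  0.94882986 74.21673414]
clamp [(array([268., 168., 381., 244.]), 0.62)]
blank_a [(array([351., 175., 367., 205.]), 0.72), (array([362., 182., 369., 201.]), 0.56)]
trigger [(array([314., 167., 326., 199.]), 0.48)]
glue [(array([356., 226., 378., 264.]), 0.88)]
hammer [(array([405., 141., 458., 199.]), 0.77)]
awl [(array([179., 190., 195., 220.]), 0.59)]
jaw
[... 505 characters left out ...]
70., 226., 277., 254.]), 0.66), (array([270., 225., 273., 250.]), 0.55)]
trigger [(array([317., 219., 337., 233.]), 0.61)]
glue [(array([290., 156., 310., 187.]), 0.78), (array([443., 297., 455., 330.]), 0.65), (array([314., 218., 334., 234.]), 0.21)]
hammer [(array([174., 201., 210., 293.]), 0.7)]
awl [(array([444., 285., 456., 328.]), 0.63)]
jaw [(array([287., 226., 365., 235.]), 0.71)]
trigger_grip [318.8, 222.6] 0.44 [ 0.6026 -0.0076  0.1776]
foot_face [290.2, 232.7] 0.54 [0.5896 0.064  0.0594]
stack_seat [274.9, 229.9] 0.75 [0.5887 0.1017 0.0823]
clamp [314.1, 233.2] 0.9 [0.5971 0.0027 0.0485]
jaw [311.2, 231.4] 0.73 [0.6002 0.0107 0.053 ]
glue [301.1, 176.0] 0.79 [0.7386 0.0533 0.0774]
```

```bash
python3 - <<'E'
import cv2,numpy as np
a=cv2.imread('pics/scene0.png')[110:290,160:480]; b=cv2.imread('pics/top0.png')[140:340,160:480]
o=np.vstack([cv2.resize(x,None,fx=f,fy=f,interpolation=2) for x,f in((a,1.55),(b,1.55))])
cv2.imwrite('pics/c0.png',o)
E
```

```text
(no output)
```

View pics/c0.png

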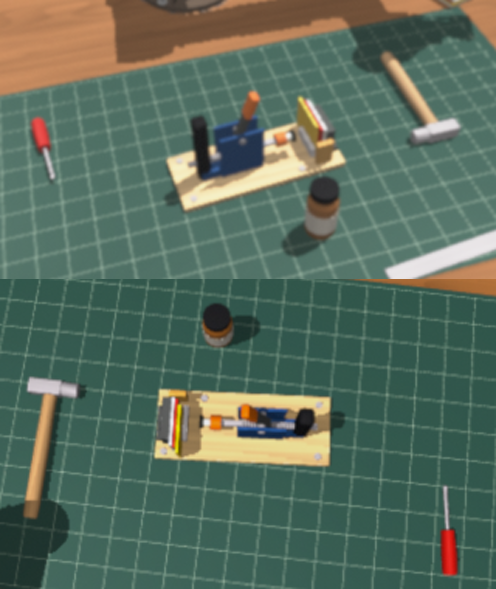

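The picture shows the clamp with its handle to the robot's right (crop ~305,420), the blanks to the left (~175,425), the brass stop on the far side, and the free edges facing the robot. Next I fit the clamp pose.

```bash
python3 - <<'E'
from h import *
for n in ['top','scene']:
    c=cap(n); P,C=cloud(c); C=C.astype(int)
    box=(P[:,0]>.45)&(P[:,0]<.75)&(P[:,1]>-.25)&(P[:,1]<.25)
    hsv=cv2.cvtColor(c['pixels'],cv2.COLOR_RGB2HSV)[c['range_z']>0].astype(int)
    m=box&(abs(P[:,2]-.012)<.007)&(hsv[:,0]<30)&(hsv[:,2]>140)
    q=P[m]; rc=cv2.minAreaRect(q[:,:2].astype(np.float32)); print(n,m.sum(),rc,q[:,2].mean())
    t=box&(P[:,2]>.135)&(hsv[:,0]<15)&(hsv[:,1]>150); print('trig',P[t].min(0),P[t].max(0),P[t].mean(0))
    t=box&(P[:,2]>.135)&(hsv[:,2]<60); print('handle',t.sum(),P[t].min(0),P[t].max(0),P[t].mean(0))
    t=box&(P[:,2]>.06)&(hsv[:,0]>100)&(hsv[:,0]<125)&(hsv[:,1]>100); 
    if t.sum()>20: print('blue',P[t].min(0),P[t].max(0),P[t].mean(0),cv2.minAreaRect(P[t&(P[:,2]>.1)][:,:2].astype(np.float32)))
    for nm in['clamp']: print(r.regions_of(nm,n)[0]['pixels'].sum())
E
```

```text
top 3035 ((0.5983706116676331, -0.003976970911026001), (0.12186610698699951, 0.3002885580062866), 3.8336920738220215) 0.01292277153106839
trig [ 0.58775648 -0.02569522  0.13571963] [ 0.60695403 -0.00063472  0.17974303] [ 0.59700934 -0.0150004   0.16219538]
handle 88 [ 0.5912162  -0.11117261  0.13901464] [ 0.6152553  -0.08968028  0.15476404] [ 0.60191891 -0.09984728  0.14920589]
blue [ 0.57987517 -0.08906401  0.06066872] [0.61842999 0.00103344 0.12836927] [ 0.59431936 -0.04298223  0.09260547] ((0.5994634628295898, -0.03517790138721466), (0.035513900220394135, 0.07435160130262375), 3.0274715423583984)
4627
scene 2038 ((0.5949989557266235, -0.004572927951812744), (0.1294526755809784, 0.3006945848464966), 4.3983893394470215) 0.012807040866592434
trig [ 0.59003718 -0.02316886  0.13915996] [ 0.61117073 -0.00088252  0.17809986] [ 0.60385944 -0.01329496  0.16236781]
handle 85 [ 0.59677177 -0.11279985  0.13515189] [ 0.62044097 -0.09058458  0.15357529] [ 0.6117904  -0.10201445  0.14690227]
blue [ 0.57923073 -0.07359529  0.06006185] [0.6228553  0.00434918 0.11652627] [ 0.60734073 -0.03760487  0.08929608] ((0.5999799370765686, -0.034902483224868774), (0.04025940224528313, 0.07834823429584503), 3.9446027278900146)
4426
```

Call:
jog_arm(travel=[[0.833,0.775,0],[0.833,0.775,0],[0.833,0.775,0],[0.833,0.775,0],[0.833,0.775,0],[0.833,0.775,0],[0.833,0.775,0],[0.833,0.775,0],[0.833,0.775,0],[0.833,0.775,0]], dr=[[0,0,-0.0733],[0,0,-0.0733],[0,0,-0.0733],[0,0,-0.0733],[0,0,-0.0733],[0,0,-0.0733],[0,0,-0.0733],[0,0,-0.0733],[0,0,-0.0733],[0,0,-0.0733]], claw=[0,0,0,0,0,0,0,0,0,0], newtons=20)

```text
time_s: 2.85
tcp_pos: [0.4958, 0.1023, 0.2267]
eef_rot: [180.0, -0.0, 3.6]
contact_force: [-0.3, -0.1, -1.3]
gripper_width: 0.0011
gripper_force: 0.0
```

```bash
cat >> h.py <<'E'
O=np.array([.597,.0055,0]); YAW=np.radians(93.8)
X=np.array([np.cos(YAW),np.sin(YAW),0]); Y=np.array([-X[1],X[0],0])
def cl(P): # world->clamp mm
    d=np.atleast_2d(P)-O; return np.c_[d@X,d@Y,d[:,2]]*1e3
E
python3 - <<'E'
from h import *
c=cap('wrist'); save(c,'w1.png'); print(np.array(c['hand_eye']).round(3))
print(c['s']['tcp_pos'],c['s']['eef_rot'])
P,C=cloud(c); Q=cl(P); hsv=cv2.cvtColor(c['pixels'],cv2.COLOR_RGB2HSV)[c['range_z']>0].astype(int)
m=(Q[:,2]>70)&(Q[:,2]<90)&(Q[:,0]>80)&(Q[:,0]<125)
h,s,v=hsv.T
for n,k in dict(yellow=(h>20)&(h<35)&(s>120),red=((h<8)|(h>170))&(s>120),white=(s<50)&(v>150)).items():
    q=Q[m&k]; 
    if len(q)>20: print(n,len(q),np.percentile(q,[1,50,99],axis=0).round(1).tolist())
m=(Q[:,2]>55)&(Q[:,2]<66)&(Q[:,1]<-36)&(Q[:,0]>80)&(Q[:,0]<125); print('stop',m.sum(),np.percentile(Q[m],[1,50,99],axis=0).round(1).tolist() if m.sum() else 0)
E
```

```text
[[-0.     0.97   0.244  0.066]
 [ 1.     0.    -0.     0.   ]
 [-0.     0.244 -0.97  -0.158]
 [ 0.     0.     0.     1.   ]]
[0.49579676 0.10229961 0.22665283] [ 1.79984254e+02 -4.48277316e-03  3.55411523e+00]
yellow 453 [[94.6, -21.3, 80.2], [97.5, 17.7, 82.0], [99.5, 56.0, 83.8]]
red 407 [[100.2, -31.0, 80.2], [103.0, 3.5, 82.0], [104.9, 46.4, 83.6]]
white 514 [[105.7, -34.2, 72.9], [108.0, 2.5, 81.9], [122.3, 45.4, 83.9]]
stop 394 [[89.5, -49.4, 55.4], [103.9, -44.0, 61.8], [118.2, -39.7, 63.5]]
```

View pics/w1.png

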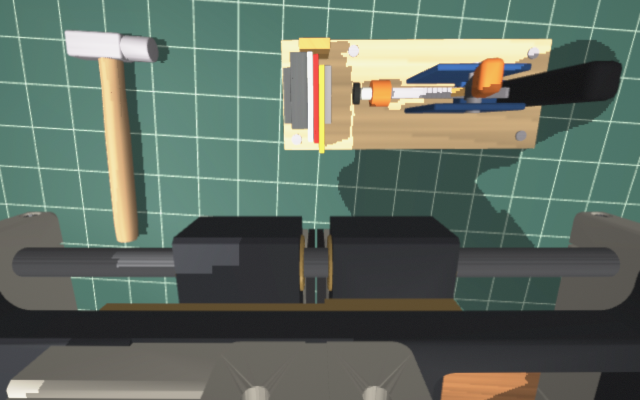

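The view shows the yellow blank protruding furthest (free end about 321,150), red and white less, and the fingers clear of everything. The fitted frame agrees with the blanks and the brass stop to about 1 mm, so I go down and push.

Call:
jog_arm(travel=[[0,0,0.125],[0,0,0.25],[0,0,0.37],[0,0,0.383],[0.02,0,0.383],[0.04,0,0.383],[0.05,0,0.383],[0.06,0,0.383],[0.07,0,0.383],[0.076,0,0.383]], dr=[[0,0,0],[0,0,0],[0,0,0],[0,0,0],[0,0,0],[0,0,0],[0,0,0],[0,0,0],[0,0,0],[0,0,0]], claw=[0,0,0,0,0,0,0,0,0,0])

```text
time_s: 4.15
tcp_pos: [0.533, 0.1081, 0.0351]
eef_rot: [180.0, 0.0, 3.8]
contact_force: [-0.8, 0.5, -0.1]
gripper_width: 0.0006
gripper_force: 0.4
```

Call:
jog_arm(travel=[[0.002,0,0],[0.003,0,0],[0.004,0,0],[0.005,0,0],[0.006,0,0],[0.007,0,0],[0.008,0,0],[0.009,0,0],[0.01,0,0],[0.01,0,0]], dr=[[0,0,0],[0,0,0],[0,0,0],[0,0,0],[0,0,0],[0,0,0],[0,0,0],[0,0,0],[0,0,0],[0,0,0]], claw=[0,0,0,0,0,0,0,0,0,0])

```text
time_s: 5.4
tcp_pos: [0.5379, 0.1086, 0.0351]
eef_rot: [-180.0, -0.0, 3.8]
contact_force: [0.8, 0.5, -0.3]
gripper_width: 0.0009
gripper_force: 0.1
```

Call:
jog_arm(travel=[[0.001,0,0],[0.002,0,0],[0.003,0,0],[0.004,0,0],[0.004,0,0],[0.005,0,0],[0.005,0,0],[0.005,0,0],[0.005,0,0],[0.005,0,0]], dr=[[0,0,0],[0,0,0],[0,0,0],[0,0,0],[0,0,0],[0,0,0],[0,0,0],[0,0,0],[0,0,0],[0,0,0]], claw=[0,0,0,0,0,0,0,0,0,0])

```text
time_s: 6.65
tcp_pos: [0.5387, 0.1083, 0.0349]
eef_rot: [180.0, 0.2, 3.8]
contact_force: [-9.0, 1.1, 5.4]
gripper_width: 0.0007
gripper_force: 4.1
```

```bash
cat > bl.py <<'E'
from h import *
for n in ['scene','top']:
    c=cap(n); P,C=cloud(c); Q=cl(P); hsv=cv2.cvtColor(c['pixels'],cv2.COLOR_RGB2HSV)[c['range_z']>0].astype(int)
    m=(Q[:,2]>70)&(Q[:,2]<90)&(Q[:,0]>85)&(Q[:,0]<120)&(abs(Q[:,1])<70); h,s,v=hsv.T
    for k,q in dict(yellow=(h>20)&(h<35)&(s>120),red=((h<8)|(h>170))&(s>120),white=(s<50)&(v>150)).items():
        q=Q[m&q]
        if len(q)>9: print(n,k,len(q),q.min(0).round(1),q.max(0).round(1))
print(c['s']['contact_force'],c['s']['tcp_pos'])
E
python3 bl.py
```

```text
scene yellow 70 [ 92.5 -39.8  70.2] [100.1  37.6  86.6]
scene white 48 [104.1 -33.9  73.8] [117.9  33.8  86.9]
[-8.2120861   1.26452339  5.50223405] [0.53866248 0.10826462 0.03485016]
```

Call:
jog_arm(travel=[[-0.01,0,0],[-0.04,0,0],[-0.08,0,0],[-0.08,0,-0.1],[-0.08,0,-0.22],[-0.08,0,-0.34],[-0.08,0,-0.383],[-0.08,0,-0.383],[-0.08,0,-0.383],[-0.08,0,-0.383]], dr=[[0,0,0],[0,0,0],[0,0,0],[0,0,0],[0,0,0],[0,0,0],[0,0,0],[0,0,0],[0,0,0],[0,0,0]], claw=[0,0,0,0,0,0,0,0,0,0])

```text
time_s: 8.0
tcp_pos: [0.4997, 0.1057, 0.2252]
eef_rot: [179.9, 0.1, 3.8]
contact_force: [-0.0, 0.4, -0.5]
gripper_width: 0.0003
gripper_force: 0.0
```

```bash
sed -i "s/\['scene','top'\]/['wrist']/" bl.py; cat >> bl.py <<'E'
im=cv2.resize(c['pixels'][20:170,260:640,::-1],None,fx=2,fy=2); cv2.imwrite('pics/w2.png',im)
E
python3 bl.py
```

```text
wrist yellow 535 [ 94.1 -39.7  79.3] [99.4 38.8 83.9]
wrist red 442 [100.8 -38.8  79.9] [104.8  38.8  84.1]
wrist white 537 [105.6 -38.1  73.8] [119.4  41.6  84. ]
[-0.04875349  0.4240106  -0.50994946] [0.49968758 0.10570372 0.22524695]
```

View pics/w2.png

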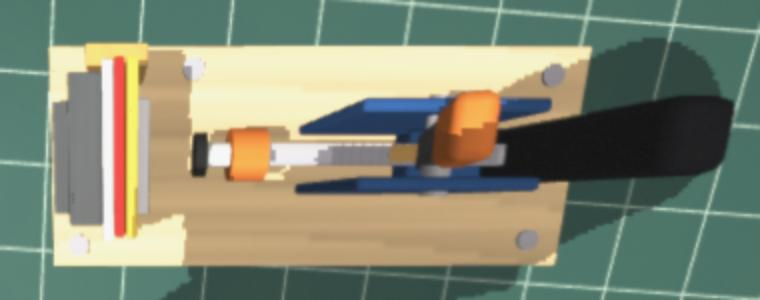

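All three free ends now line up near row 237, so the blanks are flush and upright. Next I measure the foot and the trigger.

```bash
cat > jaw.py <<'E'
from h import *
def look(n='wrist',name=None):
    c=cap(n); P,C=cloud(c); Q=cl(P); h,s,v=cv2.cvtColor(c['pixels'],cv2.COLOR_RGB2HSV)[c['range_z']>0].astype(int).T
    ax=(abs(Q[:,1])<7)&(Q[:,2]>48)&(Q[:,2]<70)&(Q[:,0]>20)&(Q[:,0]<110)
    out={}
    for k,m in dict(black=(v<70),orange=(h<20)&(s>150)&(v>100),white=(s<60)&(v>130),yellow=(h>20)&(h<35)&(s>120)).items():
        q=Q[ax&m]; out[k]=(len(q),np.percentile(q[:,0],[3,50,97]).round(1).tolist()) if len(q)>3 else None
    t=(abs(Q[:,1])<16)&(Q[:,2]>130)&(Q[:,2]<190)&(h<20)&(s>150)&(Q[:,0]>-70)&(Q[:,0]<10)
    if t.sum()>5: out['trig']=np.percentile(Q[t],[2,98],axis=0).round(1).tolist()
    if name: save(c,name)
    out['s']=[c['s']['time_s'],cl(c['s']['tcp_pos']).round(1)[0].tolist(),c['s']['contact_force'].round(1).tolist()]
    return c,out
if __name__=='__main__':
    import sys
    for n in sys.argv[1].split(','):
        c,o=look(n,sys.argv[2] if len(sys.argv)>2 else None)
        for k in o.items(): print(n,*k)
        for p in ['foot_face','trigger_grip','jaw']:
            for x in r.tip_of(p,n)[:1]: print(p,x['at'],round(x['conf'],2),cl(pts(c,x['at'])).round(1))
E
python3 jaw.py wrist,scene; python3 - <<'E'
from h import *
c=cap('wrist'); print(c['fx'],c['s']['joints'].round(1))
P,C=cloud(c); T=c['s']; 
Rm=R.from_euler('xyz',T['eef_rot'],degrees=True).as_matrix(); L=(P-T['tcp_pos'])@Rm*1e3
for a,b in ((-15,0),(-30,-15),(-50,-30),(-80,-50)):
    m=(L[:,2]>a)&(L[:,2]<=b)&(abs(L[:,0])<45); 
    if m.sum(): print(a,b,m.sum(),L[m].min(0).round(),L[m].max(0).round())
E
```

```text
wrist black (85, [59.7, 62.4, 64.3])
wrist orange (269, [29.1, 37.6, 46.2])
wrist white (188, [20.8, 49.7, 57.1])
wrist yellow None
wrist trig [[-17.1, -9.6, 138.4], [-4.7, 10.5, 175.6]]
wrist s [8.05, [106.5, 90.3, 225.3], [0.6, -0.1, 1.4]]
foot_face [357.6, 97.4] 0.56 [[63.6  0.5 55.8]]
trigger_grip [489.6, 84.8] 0.63 [[ -6.6   1.1 171.5]]
jaw [412.9, 97.9] 0.77 [[ 6.9  0.8 53. ]]
scene black None
scene orange (17, [28.5, 34.3, 40.9])
scene white (25, [20.7, 51.4, 58.4])
scene yellow (13, [93.1, 94.3, 95.1])
scene trig [[-28.9, -12.0, 141.2], [-7.7, 4.2, 176.2]]
scene s [8.25, [106.6, 89.8, 226.0], [0.3, 0.0, 0.9]]
foot_face [347.9, 197.2] 0.43 [[58.1 -3.8 57.2]]
trigger_grip [188.3, 210.8] 0.73 [[-368.8  155.4   -0.4]]
jaw [331.0, 200.9] 0.72 [[10.7  1.9 54.4]]
309.13455406194987 [ 34.    5.1 -19.6   0.  -65.3  59.8]
-15 0 195 [  9.  -6. -15.] [12.  7. -0.]
-30 -15 180 [  6.  -5. -26.] [ 12.   5. -15.]
-50 -30 456 [ -7.  -4. -48.] [  6.   4. -44.]
-80 -50 10189 [-32. -88. -80.] [ 40.  89. -50.]
```

Call:
jog_arm(travel=[[0.09,0.08,0],[0.18,0.163,0],[0.18,0.163,0],[0.18,0.163,0.1],[0.18,0.163,0.15],[0.18,0.173,0.15],[0.18,0.178,0.15],[0.18,0.183,0.15],[0.18,0.183,0.15],[0.18,0.183,0.15]], dr=[[0,0,0],[0,0,0],[0,0,0],[0,0,0],[0,0,0],[0,0,0],[0,0,0],[0,0,0],[0,0,0],[0,0,0]], claw=[0,0,0,0,0,0,0,0,0,0])

```text
time_s: 9.75
tcp_pos: [0.5965, 0.0208, 0.1521]
eef_rot: [-180.0, -0.1, 3.8]
contact_force: [0.1, 0.1, -0.8]
gripper_width: 0.0
gripper_force: 0.0
```

```bash
python3 jaw.py wrist w3.png
```

```text
wrist black (96, [58.4, 60.8, 63.2])
wrist orange (344, [28.8, 37.1, 45.2])
wrist white (293, [20.7, 49.6, 58.1])
wrist yellow (130, [93.9, 94.3, 94.7])
wrist s [9.75, [15.3, -0.5, 152.1], [0.1, 0.1, -0.8]]
foot_face [256.7, 199.0] 0.85 [[73.5  7.4 12.6]]
jaw [325.1, 199.6] 0.89 [[ 6.9 -2.2 54. ]]
```

View pics/w3.png

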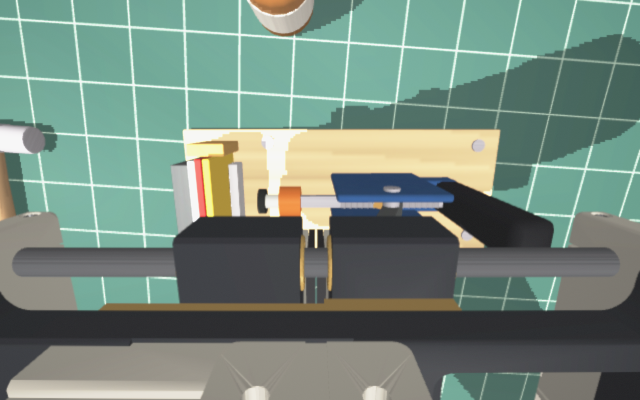

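The foot front is at about (258,200) px and the yellow blank at about (242,200). The measured gap is about 30 mm, and the closed fingertips are just in front of the trigger. First stroke.

Call:
jog_arm(travel=[[0,0.015,0],[0,0.025,0],[0,0.035,0],[0,0.045,0],[0,0.055,0],[0,0.065,0],[0,0.075,0],[0,0.083,0],[0,0.09,0],[0,0.09,0]], dr=[[0,0,0],[0,0,0],[0,0,0],[0,0,0],[0,0,0],[0,0,0],[0,0,0],[0,0,0],[0,0,0],[0,0,0]], claw=[0,0,0,0,0,0,0,0,0,0])

```text
time_s: 11.2
tcp_pos: [0.5992, -0.0205, 0.1515]
eef_rot: [-179.7, -0.1, 3.8]
contact_force: [-3.9, 21.0, 6.6]
gripper_width: 0.0003
gripper_force: 11.3
```

```bash
python3 jaw.py wrist; python3 jaw.py scene | grep -v tip
```

```text
wrist black (40, [68.1, 68.5, 72.1])
wrist orange (44, [38.1, 38.4, 38.7])
wrist white (424, [21.1, 34.8, 67.9])
wrist yellow (529, [39.6, 52.6, 94.9])
wrist s [11.2, [-26.1, -0.5, 151.5], [-3.9, 21.0, 6.6]]
foot_face [200.5, 200.2] 0.62 [[70.4 -3.1 59.7]]
jaw [265.9, 199.9] 0.95 [[16.9 -1.6 52.3]]
scene black None
scene orange (12, [38.1, 42.8, 49.0])
scene white (39, [20.9, 34.0, 68.5])
scene yellow (14, [92.5, 94.2, 95.1])
scene trig [[-55.8, -12.6, 144.2], [-45.9, 4.0, 180.9]]
scene s [11.4, [-26.1, -0.5, 151.5], [-4.4, 21.0, 7.5]]
foot_face [352.0, 192.6] 0.61 [[94.1 47.3 11.6]]
trigger_grip [308.1, 178.4] 0.55 [[-55.7 -11.7 176.4]]
jaw [363.6, 201.6] 0.65 [[ 94.3 -29.2  51.5]]
```

Call:
jog_arm(travel=[[0,-0.05,0],[0,-0.09,0],[0,-0.09,0],[0,-0.075,0],[0,-0.06,0],[0,-0.045,0],[0,-0.03,0],[0,-0.015,0],[0,-0.005,0],[0,-0.005,0]], dr=[[0,0,0],[0,0,0],[0,0,0],[0,0,0],[0,0,0],[0,0,0],[0,0,0],[0,0,0],[0,0,0],[0,0,0]], claw=[0,0,0,0,0,0,0,0,0,0])

```text
time_s: 12.85
tcp_pos: [0.5991, -0.0202, 0.1515]
eef_rot: [-179.8, -0.0, 3.8]
contact_force: [-2.0, 11.8, 5.2]
gripper_width: 0.0005
gripper_force: 6.2
```

```bash
python3 jaw.py wrist; python3 jaw.py scene | grep -v tip
```

```text
wrist black (125, [83.1, 85.0, 88.4])
wrist orange (67, [53.1, 53.4, 66.2])
wrist white (637, [21.1, 41.7, 82.5])
wrist yellow (510, [54.6, 67.4, 94.9])
wrist s [12.85, [-25.8, -0.4, 151.5], [-2.0, 11.8, 5.2]]
foot_face [182.1, 197.7] 0.77 [[85.5 -5.2 59.7]]
jaw [250.7, 200.9] 0.6 [[29.8 -0.8 52.9]]
scene black None
scene orange (12, [54.2, 57.5, 63.5])
scene white (59, [22.4, 42.2, 82.7])
scene yellow (12, [93.1, 94.2, 95.1])
scene trig [[-55.7, -11.9, 142.7], [-45.5, 5.1, 179.6]]
scene s [13.05, [-25.8, -0.4, 151.5], [-1.6, 10.8, 4.9]]
foot_face [355.4, 195.9] 0.46 [[80.7 -3.8 53.9]]
trigger_grip [310.0, 179.0] 0.51 [[-50.5 -10.4 171.3]]
jaw [337.5, 200.9] 0.76 [[28.2 -2.2 51.9]]
```

Call:
jog_arm(travel=[[0,-0.05,0],[0,-0.09,0],[0,-0.09,0],[0,-0.09,0],[0,-0.08,0],[0,-0.07,0],[0,-0.062,0],[0,-0.055,0],[0,-0.048,0],[0,-0.042,0]], dr=[[0,0,0],[0,0,0],[0,0,0],[0,0,0],[0,0,0],[0,0,0],[0,0,0],[0,0,0],[0,0,0],[0,0,0]], claw=[0,0,0,0,0,0,0,0,0,0])

```text
time_s: 14.5
tcp_pos: [0.598, -0.0009, 0.1518]
eef_rot: [-180.0, -0.0, 3.8]
contact_force: [-0.0, 4.6, 4.3]
gripper_width: 0.0006
gripper_force: 2.6
```

```bash
python3 jaw.py wrist; python3 jaw.py scene | grep -v tip
```

```text
wrist black (125, [89.7, 91.7, 94.9])
wrist orange (43, [60.8, 61.2, 61.6])
wrist white (729, [21.4, 45.4, 88.9])
wrist yellow (409, [61.9, 71.7, 96.3])
wrist s [14.5, [-6.4, -0.6, 151.8], [-0.0, 4.6, 4.3]]
foot_face [196.0, 199.1] 0.64 [[92.8 -4.4 60.6]]
jaw [263.4, 204.2] 0.85 [[38.2  2.  53. ]]
scene black None
scene orange (12, [62.9, 67.0, 72.8])
scene white (58, [23.8, 48.8, 89.2])
scene yellow (7, [93.9, 96.1, 96.6])
scene trig [[-40.5, -12.5, 142.9], [-28.4, 5.4, 180.9]]
scene s [14.7, [-6.3, -0.5, 151.6], [0.9, 4.0, 3.3]]
foot_face [361.4, 194.6] 0.35 [[97.1 -7.1 56.3]]
```

Call:
jog_arm(travel=[[0,0.002,0],[0,0.004,0],[0,0.006,0],[0,0.008,0],[0,0.01,0],[0,0.012,0],[0,0.014,0],[0,0.015,0],[0,0.016,0],[0,0.016,0]], dr=[[0,0,0],[0,0,0],[0,0,0],[0,0,0],[0,0,0],[0,0,0],[0,0,0],[0,0,0],[0,0,0],[0,0,0]], claw=[0,0,0,0,0,0,0,0,0,0])

```text
time_s: 16.15
tcp_pos: [0.5982, -0.0088, 0.1516]
eef_rot: [-180.0, 0.0, 3.8]
contact_force: [0.6, 4.6, 4.7]
gripper_width: 0.0006
gripper_force: 2.6
```

```bash
python3 jaw.py wrist w4.png; python3 jaw.py scene | grep -v tip
```

```text
wrist black (134, [89.6, 91.6, 94.8])
wrist orange (53, [63.0, 63.5, 63.8])
wrist white (737, [21.6, 44.7, 88.5])
wrist yellow (414, [64.4, 74.9, 96.4])
wrist s [16.15, [-14.3, -0.3, 151.6], [0.6, 4.6, 4.7]]
foot_face [190.6, 199.1] 0.68 [[89.4 -4.  60.3]]
jaw [248.4, 204.3] 0.75 [[43.4  2.7 51.9]]
scene black None
scene orange (13, [63.9, 68.8, 75.8])
scene white (56, [22.8, 44.0, 88.2])
scene yellow (8, [94.0, 96.0, 96.9])
scene trig [[-45.9, -12.8, 143.0], [-36.3, 3.6, 181.2]]
scene s [16.35, [-14.3, -0.3, 151.6], [-0.2, 4.3, 5.8]]
foot_face [360.0, 194.0] 0.5 [[92.9 -6.6 59.8]]
trigger_grip [312.8, 174.3] 0.5 [[-41.4  -6.2 180.5]]
jaw [341.8, 199.7] 0.51 [[40.  -4.4 54.5]]
```

View pics/w4.png

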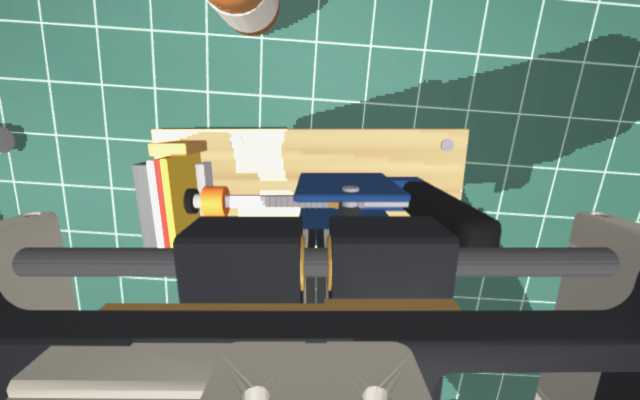

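The foot meets the yellow blank at about (187,200), and the spacing metric has gone from 30.0 to 26.6 mm, so it is about 3.4 mm in. A bit more.

Call:
jog_arm(travel=[[0,0.002,0],[0,0.004,0],[0,0.006,0],[0,0.008,0],[0,0.01,0],[0,0.012,0],[0,0.014,0],[0,0.014,0],[0,0.014,0],[0,0.014,0]], dr=[[0,0,0],[0,0,0],[0,0,0],[0,0,0],[0,0,0],[0,0,0],[0,0,0],[0,0,0],[0,0,0],[0,0,0]], claw=[0,0,0,0,0,0,0,0,0,0])

```text
time_s: 17.8
tcp_pos: [0.5987, -0.0155, 0.1516]
eef_rot: [-180.0, 0.0, 3.8]
contact_force: [0.5, 4.1, 5.3]
gripper_width: 0.0004
gripper_force: 2.9
```

```bash
python3 jaw.py wrist; python3 jaw.py scene | grep -v tip; python3 bl.py
```

```text
wrist black (131, [89.6, 91.4, 95.0])
wrist orange (65, [65.1, 65.4, 82.9])
wrist white (722, [21.3, 44.0, 88.5])
wrist yellow (421, [66.2, 76.9, 96.4])
wrist s [17.8, [-21.1, -0.3, 151.6], [0.5, 4.1, 5.3]]
foot_face [179.6, 200.1] 0.67 [[91.9 -3.2 60.4]]
jaw [239.9, 203.4] 0.88 [[43.6  1.6 53.2]]
scene black None
scene orange (15, [66.9, 74.0, 80.7])
scene white (55, [22.4, 42.2, 63.1])
scene yellow (6, [95.3, 96.1, 97.3])
scene trig [[-50.7, -12.6, 141.2], [-41.1, 4.7, 180.9]]
scene s [18.0, [-21.1, -0.3, 151.6], [-0.8, 5.3, 5.3]]
foot_face [357.6, 193.3] 0.51 [[88.9  0.5 57.1]]
trigger_grip [312.2, 179.9] 0.68 [[-45.  -10.9 166.7]]
jaw [343.7, 200.0] 0.78 [[46.3 -3.1 49.5]]
wrist yellow 762 [ 94.9 -40.   70. ] [101.1  32.2  83.2]
wrist red 407 [100.8 -39.8  79.4] [105.4  29.8  84.1]
wrist white 1162 [104.4 -38.4  73.3] [120.   32.7  83.9]
[-0.44151089  5.71771661  5.21433732] [ 0.59868461 -0.01555575  0.15159612]
```

```bash
python3 -c "
from h import *
print(r.close_job())"
```

```text
the job is handed in; nothing more can be done
None
```

I handed the job in at about 18 s: all three blanks are flush against the brass stop, the foot is about 5.5 mm into its socket on the yellow blank (camera estimate), and the closed fingers are still pulling the trigger from its front with about 5 N; the hand-in gave no pass/fail result.

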